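# Shut and fasten the display case at the rummage sale

### The job

Shut the lid of the wooden display case, then turn the latch handle clockwise (seen from above) by its knob so that it rides up over the cam and drops fully into the low notch, and leave it there. Feel for the notch and do not force the handle against the stop just beyond it; leave the other goods where they are.

Things in the scene. Friction and masses are not known exactly. Their poses are not given: they have to be found in the camera images.
- case: Wooden display case, fixed: a tray 180 (x) x 300 (y) x 70 mm tall. Origin: centre of the tray's underside, on the table; its front looks along its own -x, roughly to the robot. In front stands a ledge 95 (x) x 120 (y) mm, 55 mm high, x = -90 to -185 mm, which carries the latch. Its place varies by several cm, its yaw by up to 15 degrees.
- lid (a joint): The lid: clear pane (3 mm below the frame's top) in a dark 28 mm frame, 180 x 300 x 9 mm, 0.4 kg, hinged on the tray's far rim (case x = +90 mm, 70 mm above the table). 0 rad is shut, its top 80 mm above the table; positive is open. Starts 0.45 to 0.8 rad open; a stiff hinge stays where it is left and shuts with a few newtons from above.
- latch_base: Round steel latch base on the ledge, 74 mm across. Origin: centre of its underside, on the latch's upright turning axis, 55 mm above the table, 135 mm in front of the case's origin. Cam blocks of 28 mm radius about the axis carry a pin under the handle: clockwise a flat shelf, a ramp, a short crest, a narrow low notch, then a fixed stop.
- latch_axis (a point): Same point as the origin of latch_base. The cam ring was fitted by hand, so the angle of the notch is not exact: the handle may seat anywhere from 0.85 to 1.8 rad of turn. Riding over the crest takes some 4 to 9 N sideways at the knob; more than about 18 N at the knob against the stop (70 N at the cam) strains the latch.
- latch_handle: Steel latch handle with knob and tongue. Origin on the turning axis; when seated, at the underside of latch_base. The bar, 16 mm wide, 27 to 37 mm above the origin, runs along its own -y to the knob; the short tongue on the +y side comes to lie over the lid's front edge. It is free to rise against a spring of 18 to 25 N that pulls it down.
- latch_turn (a joint): Turn of the handle about the upright axis, rad. At 0 the knob lies on the case's -y side of the axis (bar parallel to the case's front); it grows clockwise seen from above, the knob swinging to the case's -x (robot) side, at 1.57 straight towards it. Starts at 0 to 0.15.
- lid_edge (a point): Middle of the upper face of the lid's front frame bar (bar 28 mm wide), 166 mm from the hinge line.
- knob (a point): Middle of the upright black knob on the handle, a cylinder 18 mm across and 40 mm tall, standing on the bar 80 mm from the turning axis; this point is 20 mm above the upper face of the bar and 20 mm below the knob's top.
- latch_lift (a joint): Height of the handle above its seat in the notch, m. It starts at about 0.006 on the shelf, rises to about 0.011 on the crest, and falls to about 0 only in the notch.
- mug: White mug, 72 mm across, 85 mm tall, on the table left of the latch ledge; leave alone. Origin at the centre of its underside.
- card_box: Small cardboard box 60 x 50 x 35 mm on the table to the right of the latch ledge; leave alone. Origin at the centre of its underside.
- tin: Plain metal tin, 52 mm across, 60 mm tall, on the table left of the case's front; leave alone. Origin at the centre of its underside.
- book: Black book 150 x 210 x 28 mm lying on the table far left; leave alone. Origin at the centre of its underside.
- book2: Green book 120 x 170 x 20 mm lying on the black one; leave alone. Origin at the centre of its underside.
- plate: White plate, 170 mm across, lying on the table at the right; leave alone. Origin at the centre of its underside.

How it is judged:
On the way, in this order (a step that is already met when the one before it is completed fails the run):
1. the lid is shut (value of joint lid below 0.03 rad), for 0.2 s.
2. the handle has ridden up on to the cam's crest (value of joint latch_lift above 0.0085 m), for 0.02 s.
At the end, for the whole second after the job is handed in: The lid is shut (within 0.03 rad), and the latch handle, turned past 0.75 rad, sits in the low notch (lift under 2 mm) and is at rest (value of joint lid below 0.03 rad and value of joint latch_lift below 0.002 m and value of joint latch_turn above 0.75 rad and linear speed of latch_handle below 0.02 m/s); the robot touches nothing.
It fails at once if the handle is turned across (past 0.7 rad) while the lid is open by more than 0.06 rad (value of joint lid above 0.06 rad and value of joint latch_turn above 0.7 rad).
It fails at once if the latch is strained: more than 70 N between the handle and its cam and stop (about 18 N at the knob) (contact force between latch_handle and latch_base above 70 N).
It fails at once if a bystander is moved by more than 20 mm (distance of any of mug, card_box, tin, plate, book, book2 from where it was at the start of the episode above 0.02 m).
It also fails if it takes over 67 s, if anything falls off the work surface, if the arm or the gripper's body presses on something with over 40 N, if the wrist force passes 120 N, or if a joint passes its speed limit or range.

### The arm

A 6-joint arm with a two-finger parallel gripper is mounted at the origin on the work surface. World frame = base frame: x ahead of the robot, y to its left, z up, the work surface at z = 0. Lengths are in m, angles in rad, forces in N, time in s.
With the tool pointing down it reaches from about 0.25 to 0.8 m from the base axis. Payload 3.9 kg.
Tool frame: the origin (TCP) lies midway between the tips of the shut fingers; the grasp point (between the pads) lies 19 mm behind it; z points along the fingers, y is the line along which they close (so a half turn about z gives the same grasp; the last joint's range is limited). The gripper opens to 85 mm and grips with 20 to 120 N. Pads are 22 mm wide; open, the fingers measure 114 mm over their backs; the gripper's body (76 mm by 85 mm) begins 54 mm behind the grasp point. The pads swing forward as they close: fully open they stand 13 mm farther back than shut.
Start: joints at [-1.242, 0.26, -0.138, 1.173, 0, 1.571], TCP at [0.17, -0.497, 0.231] pointing down, gripper open.
Joint ranges: [-2.78, 2.78], [-0.83, 1.72], [-1.28, 1.37], [-1.9, 2.12], [-1.57, 1.48], [-3.14, 3.14]. Speed limits (rad/s): [2.57, 2.57, 3.14, 3.14, 3.14, 3.14].

### API

Orientations are given as a 3x3 rotation matrix whose columns are the frame's x, y, z axes.
In Python, from cell import manip gives the robot as it stands.
- The arm moves only by the tool servo_tool, never from a script. Its argument "increments" is a list that holds one entry, the list of rows, each a list of 7 numbers: the shift along the tool's x, y, z in m, then the turn, a rotation vector about the tool's x, y, z in degrees, then the gripper's target within -1 to 1 (fully open at 1, half-way at 0, shut at -1). A call has 1 to 12 rows; each row is the pose to reach, as a shift and turn from the pose commanded when the call began, along the tool's axes at that moment; what a row does not reach only later rows make up. A row lasts 1/12 s, in which the tool goes at most 41.7 mm and 7.16 degrees, less where a joint would pass 70% of its speed; a pose out of reach is approached as far as the arm can. A call with a gripper value outside its range is refused whole. The fingers move at their own pace and stop on an object; "grip_force" is the grip in N (left out, the last holds). Time passes only in rows, so rows that repeat a pose let the fingers close. It gives the time, the measured TCP pose, the force, the opening and the grip force at its end, in the units of the state.
- manip.get_obs(): the state, without advancing time (a new reading comes with each control period).
- manip.get_image(name): name is "side" or "top" or "wrist"; returns the picture (400x640x3 uint8, red, green, blue); there is no depth.
- manip.calibration(name): a dict with "vertical_fov" (degrees; the focal length in pixels is half the picture's height over the tangent of half this angle, whatever the lens; pixels are square), "cx", "cy" (the principal point, pixels), "k1" (the pictures are not rectified: a ray, as slopes to the right and down, at radius r is drawn at 1 + k1 r^2 times it, then the intrinsics apply), "pose" (4x4, takes a point from camera to world coordinates); the wrist camera has in their place "mount" (4x4, takes a point from camera to tool coordinates, whose origin is the TCP and whose axes are the flange's). Camera axes: x right, y down, z forward; pixel columns grow to the right and rows downward; lengths in m; the calibration is good to about 2 mm. A picture is of the moment at which its call begins: read the wrist's pose just before it. calibration takes no time and is no camera call.
- manip.close_job(): hands the job in; it is judged then, once.
Trained networks look in the newest picture that a camera, given by its name, has taken for a name from the list of things; names that differ only in an ending like _2 or _b are one class to them, and where a whole thing is asked for, a point or a joint stands for the part that bears it (a point fixed in the world has none). Each returns a list of dicts, best first, with "conf" (0 to 1); they miss things now and then, are a little off and sometimes report something else, mostly with a low value. They report only what shows in the picture. A call takes as long as a camera call.
- manip.cut_out(camera, name): "region" (400x640 bool, what is visible of it) and "bbox" ([left, top, width, height] in pixels, round what is visible of it).
The state is a dict: "time_s": time; "joints": joint angles; "dq": joint speeds; "effort": joint torques, N m; "ee_pos": TCP position; "eef_rot": TCP orientation; "contact_force": force on the tool from outside, world axes, zero at the start; "moment": the same for the moment, N m; "opening": finger opening in m; "grasp_force": force on a finger pad.
Only numpy, scipy, OpenCV 4.12 (cv2) and the standard library are available. Lean on these libraries where they do the work, as an engineer would, in place of code of your own. Each camera call takes 0.05 s, during which the arm holds its last target. There are 200 camera calls.

## Working session

There is one attempt and no reset: what is moved stays moved. The work goes in short steps, Python scripts to look and compute and a tool call to move; the robot and the scene stay as the last step left them, time stands still between calls to the robot, and variables do not carry over. Pictures are saved under pics/ and viewed, at most 10 in all, crops included, and the job is handed in when it is done.

Besides the shell and the picture viewer there is one more tool, called after ">>>" as name(argument=value, ...) on one line, values as JSON. servo_tool: Moves the arm, as the interface text tells. Its arguments: {"type":"object","properties":{"increments":{"type":"array"},"grip_force":{"type":"number"}},"required":["increments"]}

```bash
mkdir -p pics; cat > h.py <<'E'
import numpy as np, cv2
from cell import manip
def cam(n,obs=None):
    c=manip.calibration(n); f=200/np.tan(np.radians(c['vertical_fov'])/2)
    if 'pose' in c: T=np.array(c['pose'])
    else:
        o=obs or manip.get_obs(); W=np.eye(4); W[:3,:3]=o['eef_rot']; W[:3,3]=o['ee_pos']; T=W@np.array(c['mount'])
    return c,f,T
def ray(n,u,v,C=None):
    c,f,T=C or cam(n); d=np.array([(u-c['cx'])/f,(v-c['cy'])/f]); s=d.copy()
    for _ in range(20): s=d/(1+c['k1']*(s@s))
    return T[:3,3],T[:3,:3]@np.array([s[0],s[1],1])
def atz(n,u,v,z,C=None):
    o,d=ray(n,u,v,C); return o+d*(z-o[2])/d[2]
def proj(n,P,C=None):
    c,f,T=C or cam(n); p=T[:3,:3].T@(np.array(P)-T[:3,3]); s=p[:2]/p[2]; s=s*(1+c['k1']*(s@s)); return s*f+[c['cx'],c['cy']]
E
python3 - <<'E'
from h import *
for n in ['top','side']:
    im=manip.get_image(n); cv2.imwrite(f'pics/{n}0.png',im[:,:,::-1])
    for k in ['case','lid','latch_base','latch_handle','knob','mug','card_box','tin']:
        r=manip.cut_out(n,k)
        for q in r[:1]:
            ys,xs=np.nonzero(q['region']); print(n,k,round(q['conf'],2),q['bbox'],xs.mean().round(1),ys.mean().round(1))
    c=manip.calibration(n); print(np.array(c['pose']).round(3).tolist(),c['vertical_fov'])
print(manip.get_obs())
E
```

```text
top case 0.77 [292.8, 142.3, 105.0, 94.1] 343.3 180.8
top lid 0.56 [294.8, 141.5, 103.5, 55.6] 342.3 168.2
top latch_base 0.8 [333.6, 206.2, 21.8, 24.6] 346.0 220.0
top latch_handle 0.53 [324.0, 214.7, 51.3, 10.5] 350.0 219.1
top knob 0.64 [325.2, 218.4, 54.2, 6.4] 351.0 219.2
top mug 0.92 [285.5, 217.2, 25.7, 36.1] 296.2 227.1
top card_box 0.71 [397.5, 205.1, 23.0, 19.3] 407.5 214.1
top tin 0.8 [266.8, 234.3, 17.5, 15.2] 276.3 242.0
[[0.029, -0.996, 0.082, 0.485], [-1.0, -0.029, -0.004, -0.025], [0.007, -0.082, -0.997, 1.401], [0.0, 0.0, 0.0, 1.0]] 48.52666841279728
side case 0.66 [261.4, 146.4, 85.6, 92.0] 295.0 199.5
side lid 0.73 [260.5, 148.0, 49.1, 74.5] 285.2 184.1
side latch_base 0.56 [327.1, 164.9, 2.8, 34.5] 330.0 181.1
side latch_handle 0.6 [327.0, 163.6, 5.5, 36.2] 330.0 180.5
side knob 0.51 [328.7, 162.9, 6.7, 34.4] 330.0 181.5
side mug 0.98 [322.7, 212.4, 32.8, 31.7] 334.7 226.7
side card_box 0.5 [317.6, 171.1, 8.9, 15.4] 322.0 176.4
side tin 0.65 [340.5, 230.9, 16.6, 22.0] 350.0 242.4
[[-0.998, -0.039, 0.049, 0.481], [-0.062, 0.571, -0.818, 1.329], [0.004, -0.82, -0.573, 1.038], [0.0, 0.0, 0.0, 1.0]] 43.26940083100896
{'time_s': 0.9, 'joints': array([-1.24198912e+00,  2.59957401e-01, -1.38087761e-01,  1.17268646e+00,
        1.41391313e-05,  1.57081472e+00]), 'dq': array([-0.00028944, -0.00097942,  0.00066943, -0.00079035,  0.00051836,
        0.00060762]), 'effort': array([ 5.07587210e-04, -4.05599856e+01,  2.54238456e+01,  7.89212936e-04,
       -8.74248053e-05,  2.20993410e-07]), 'ee_pos': array([ 0.16953519, -0.49687584,  0.23133132]), 'eef_rot': array([[ 9.46434125e-01,  3.22896957e-01,  3.42763568e-05],
       [ 3.22896959e-01, -9.46434124e-01, -5.66744024e-05],
       [ 1.41403216e-05,  6.47063198e-05, -9.99999998e-01]]), 'contact_force': array([0.24131284, 0.24778888, 0.10432599]), 'moment': array([-0.00298998, -0.00392922,  0.01931424]), 'grasp_force': 0.0, 'opening': 0.08566403370151979}
```

```bash
ls . pics
```

```text
.:
h.py
pics

pics:
side0.png
top0.png
```

```bash
python3 - <<'E'
import cv2
a=cv2.imread('pics/top0.png')[120:270,240:440]; cv2.imwrite('pics/topc.png',cv2.resize(a,None,fx=4,fy=4,interpolation=2))
a=cv2.imread('pics/side0.png')[130:265,230:400]; cv2.imwrite('pics/sidec.png',cv2.resize(a,None,fx=4.4,fy=4.4,interpolation=2))
E
```

```text
(no output)
```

View pics/topc.png

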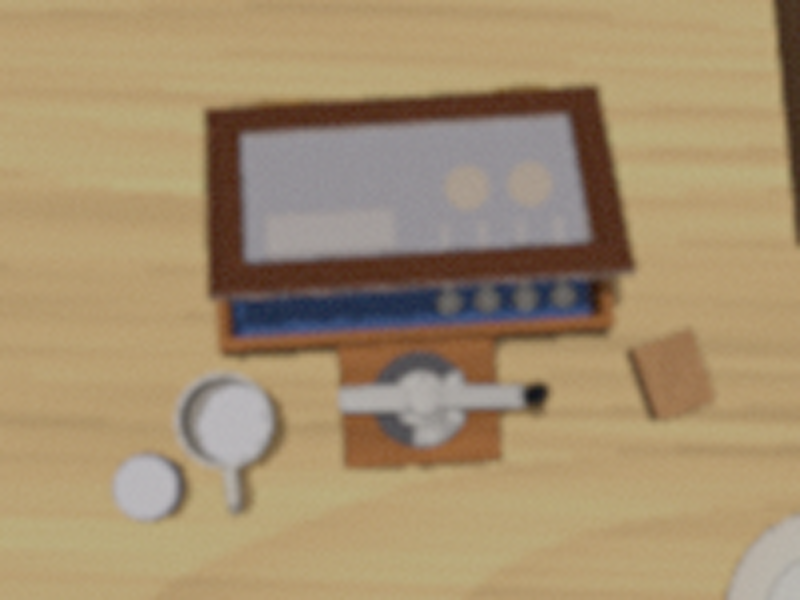

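View pics/sidec.png

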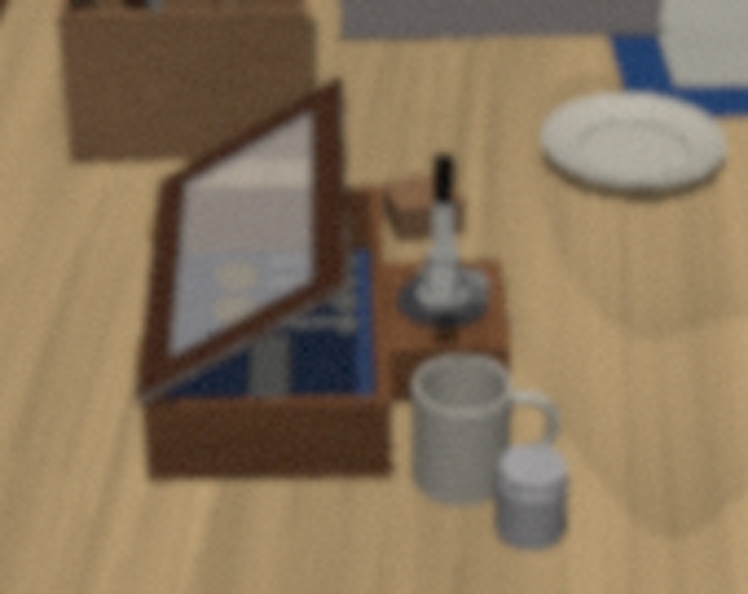

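The top crop shows the open lid and, below it, the ledge and the latch disc (px 345,220). The bar runs right to the black knob (px 374,218), with the box to its right and the mug and tin to the left. The side crop confirms the lid is open and the path in front is clear.

```bash
python3 - <<'E'
from h import *
from scipy.optimize import least_squares
t=lambda u,v:(240+(u)/4-.4,120+v/4-.4)
pts=[((-.09,.15,.07),t(222,340)),((-.09,-.15,.07),t(612,320)),((-.185,.06,.055),t(346,466)),((-.185,-.06,.055),t(500,458)),((-.135,0,.066),t(421,399))]
def W(p,q):
    c,s=np.cos(p[2]),np.sin(p[2]); return np.array([p[0]+c*q[0]-s*q[1],p[1]+s*q[0]+c*q[1],q[2]])
C=cam('top')
r=least_squares(lambda p:np.concatenate([proj('top',W(p,a),C)-b for a,b in pts]),[.5,-.05,0],loss='soft_l1')
p=r.x; print('case',p.round(4),r.fun.round(1))
A=W(p,(-.135,0,.055)); K=atz('top',*t(537,390),.138,C)
print('axis',A.round(4),'knobtop',K.round(4),'dist',np.linalg.norm((K-A)[:2]))
d=K-A; an=np.arctan2(d[1],d[0]); print('turn',p[2]-np.pi/2-an)
# lid angle fit: front corners
fc=[((.15),t(211,297)),((-.15),t(632,270))]
def lp(th,y,r=.18): return W(p,(.09-r*np.cos(th),y,.07+r*np.sin(th)))
q=least_squares(lambda th:np.concatenate([proj('top',lp(th[0],y),C)-b for y,b in fc]),[.6]); print('lid',q.x,q.fun)
print('lidedge',W(p,(.09-.166*np.cos(q.x[0]),0,.08+.166*np.sin(q.x[0]))),'shut',W(p,(-.076,0,.08)))
S=cam('side'); ob=[a for a in pts]
for a in [(-.09,.15,.07),(-.185,.06,.055),(-.185,.06,0)]: print('side chk',((proj('side',W(p,a),S)-[230,130])*4.4).round())
print('side lid',[((proj('side',lp(q.x[0],y),S)-[230,130])*4.4).round() for y in (.15,-.15)], ((proj('side',[*K[:2],.138],S)-[230,130])*4.4).round())
for n,u,v,z in [('mug',*t(228,420),.085),('tin',*t(148,487),.06),('box',*t(672,373),.035)]: print(n,atz('top',u,v,z,C).round(3))
print(manip.calibration('wrist'))
E
```

```text
case [ 0.6625 -0.0896  0.0796] [-1.   1.   1.   1.  -0.5 -0.3  0.6 -0.4 -0.1 -1.2]
axis [ 0.5279 -0.1003  0.055 ] knobtop [ 0.5308 -0.1791  0.138 ] dist 0.07890216968458193
turn 0.04239385821556074
lid [0.57328843] [-0.65210777 -0.53830766  1.17087623  0.82821074]
lidedge [ 0.6131559  -0.09349823  0.17003801] shut [ 0.58670018 -0.09560877  0.08      ]
side chk [380. 401.]
side chk [504. 344.]
side chk [501. 402.]
side lid [array([340., 289.]), array([340.,  81.])] [438. 157.]
mug [0.504 0.043 0.085]
tin [0.452 0.103 0.06 ]
box [ 0.551 -0.296  0.035]
{'vertical_fov': 61.646243698121154, 'cx': 316.9407980980496, 'cy': 196.3806715088844, 'k1': -0.06946401451294171, 'mount': array([[ 1.05706394e-03, -9.59473809e-01, -2.81795834e-01,
         7.15945939e-02],
       [ 9.99999341e-01,  1.14022652e-03, -1.31138367e-04,
         2.42342624e-04],
       [ 4.47134913e-04, -2.81795510e-01,  9.59474382e-01,
        -1.41215695e-01],
       [ 0.00000000e+00,  0.00000000e+00,  0.00000000e+00,
         1.00000000e+00]])}
```

>>> servo_tool(increments=[[[0.5436,-0.2402,0,0,0,14.2,-1],[0.5436,-0.2402,0,0,0,14.2,-1],[0.5436,-0.2402,0,0,0,14.2,-1],[0.5436,-0.2402,0,0,0,14.2,-1],[0.5436,-0.2402,0,0,0,14.2,-1],[0.5436,-0.2402,0,0,0,14.2,-1],[0.5436,-0.2402,0,0,0,14.2,-1],[0.5436,-0.2402,0,0,0,14.2,-1],[0.5436,-0.2402,0,0,0,14.2,-1],[0.5436,-0.2402,0,0,0,14.2,-1],[0.5436,-0.2402,0,0,0,14.2,-1],[0.5436,-0.2402,0,0,0,14.2,-1]]], grip_force=20)

```text
time_s: 1.9
ee_pos: [0.5329, -0.1613, 0.2315]
eef_rot: [[0.997, 0.081, 0.0], [0.081, -0.997, -0.0], [0.0, 0.0, -1.0]]
contact_force: [1.0, -1.4, -0.7]
opening: -0.0005
grasp_force: 0.0
```

>>> servo_tool(increments=[[[0.0792,-0.0608,0,0,0,0,-1],[0.0792,-0.0608,0,0,0,0,-1],[0.0792,-0.0608,0,0,0,0,-1],[0.0792,-0.0608,0,0,0,0,-1]]])

```text
time_s: 2.23
ee_pos: [0.6087, -0.0928, 0.2305]
eef_rot: [[0.996, 0.086, 0.001], [0.086, -0.996, 0.001], [0.001, -0.001, -1.0]]
contact_force: [0.2, -0.5, 0.4]
opening: -0.0004
grasp_force: 0.0
```

>>> servo_tool(increments=[[[0,0,0.03,0,0,0,-1],[0,0,0.045,0,0,0,-1],[0,0,0.055,0,0,0,-1],[-0.001,0,0.063,0,0,0,-1],[-0.003,0,0.071,0,0,0,-1],[-0.005,0,0.079,0,0,0,-1],[-0.007,0,0.087,0,0,0,-1],[-0.009,0,0.095,0,0,0,-1],[-0.01,0,0.103,0,0,0,-1],[-0.012,0,0.111,0,0,0,-1],[-0.013,0,0.119,0,0,0,-1],[-0.014,0,0.127,0,0,0,-1]]])

```text
time_s: 3.23
ee_pos: [0.5914, -0.0972, 0.1035]
eef_rot: [[0.997, 0.081, -0.0], [0.081, -0.997, 0.0], [-0.0, -0.0, -1.0]]
contact_force: [-0.0, -0.5, 1.8]
opening: -0.0002
grasp_force: 0.7
```

```bash
python3 - <<'E'
from h import *
o=manip.get_obs(); print(o['ee_pos'],o['contact_force'],o['joints'])
a=manip.get_image('top')[120:270,240:440,::-1]; cv2.imwrite('pics/t1.png',cv2.resize(a,None,fx=3,fy=3,interpolation=2))
E
```

```text
[ 0.59141769 -0.09721158  0.10345729] [-0.00891084 -0.46407045  1.78446957] [-1.62921603e-01  4.62986472e-01 -1.74407230e-01  9.33634576e-01
  1.48203032e-05  2.89767992e+00]
```

>>> servo_tool(increments=[[[0,0,0.008,0,0,0,-1],[0,0,0.014,0,0,0,-1],[0,0,0.019,0,0,0,-1],[0,0,0.022,0,0,0,-1],[0,0,0.023,0,0,0,-1],[0,0,0.024,0,0,0,-1],[0,0,0.024,0,0,0,-1]]])

```text
time_s: 3.87
ee_pos: [0.5918, -0.0972, 0.0802]
eef_rot: [[0.997, 0.081, 0.0], [0.081, -0.997, 0.0], [0.0, -0.0, -1.0]]
contact_force: [0.2, -0.2, -0.0]
opening: -0.0001
grasp_force: 0.0
```

>>> servo_tool(increments=[[[0,0,0.001,0,0,0,-1],[0,0,0.002,0,0,0,-1],[0,0,0.002,0,0,0,-1],[0,0,0.002,0,0,0,-1]]])

```text
time_s: 4.2
ee_pos: [0.5921, -0.0972, 0.0795]
eef_rot: [[0.997, 0.081, 0.002], [0.081, -0.997, -0.0], [0.002, 0.0, -1.0]]
contact_force: [-2.8, 0.3, 6.4]
opening: -0.0
grasp_force: 2.9
```

View pics/t1.png

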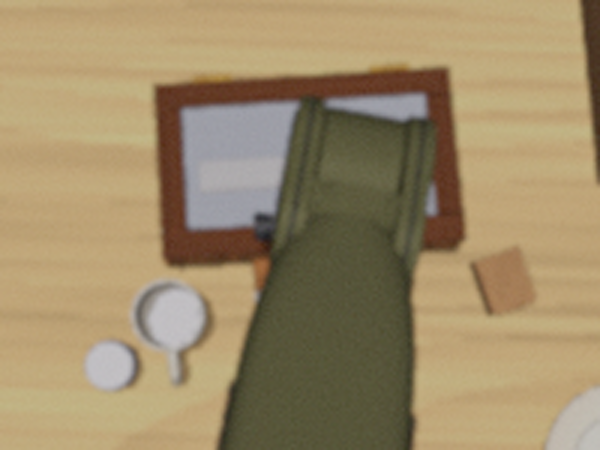

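The lid now looks flat in the t1 view. Contact at z = 0.0795 with 6.4 N is the closed height, so I'll lift off and go to the knob.

>>> servo_tool(increments=[[[0,0,-0.04,0,0,0,-1],[0,0,-0.08,0,0,0,-0.1],[0,0,-0.12,0,0,-7,-0.1],[-0.068,0.0768,-0.12,0,0,-90,-0.1],[-0.068,0.0768,-0.12,0,0,-90,-0.1],[-0.068,0.0768,-0.12,0,0,-90,-0.1],[-0.068,0.0768,-0.12,0,0,-90,-0.1],[-0.068,0.0768,-0.12,0,0,-90,-0.1],[-0.068,0.0768,-0.12,0,0,-90,-0.1],[-0.068,0.0768,-0.12,0,0,-90,-0.1],[-0.068,0.0768,-0.12,0,0,-90,-0.1],[-0.068,0.0768,-0.12,0,0,-90,-0.1]]])

```text
time_s: 5.2
ee_pos: [0.5304, -0.1794, 0.1985]
eef_rot: [[0.243, 0.97, 0.001], [0.97, -0.243, -0.0], [0.0, 0.001, -1.0]]
contact_force: [-0.4, 0.3, 0.2]
opening: 0.0384
grasp_force: 0.0
```

>>> servo_tool(increments=[[[0,0,0,0,0,-20,-0.1],[0,0,0,0,0,-20,-0.1],[0,0,0,0,0,-20,-0.1],[0,0,0,0,0,-20,-0.1]]])

```text
time_s: 5.53
ee_pos: [0.5303, -0.1793, 0.1985]
eef_rot: [[-0.098, 0.995, 0.001], [0.995, 0.098, -0.0], [-0.0, 0.001, -1.0]]
contact_force: [-0.1, -0.1, -0.8]
opening: 0.0381
grasp_force: 0.0
```

```bash
python3 - <<'E'
from h import *
o=manip.get_obs(); print(o['time_s'],o['ee_pos'],o['eef_rot'][:,0],o['opening'],o['joints'])
C=cam('wrist',o); im=manip.get_image('wrist'); cv2.imwrite('pics/w1.png',im[:,:,::-1])
for k in ['knob','latch_handle','latch_base']:
    for q in manip.cut_out('wrist',k)[:1]: print(k,q['conf'],q['bbox'])
print(proj('wrist',[.5308,-.1791,.138],C),proj('wrist',[.528,-.1003,.098],C), proj('wrist',[.5308,-.1791,.098],C))
E
```

```text
5.5333 [ 0.53033019 -0.17928644  0.19845078] [-9.84547650e-02  9.95141516e-01 -1.49448592e-04] 0.03807931174569599 [-3.26071427e-01  3.34191717e-01 -1.18466500e-01  1.11751334e+00
  1.18503574e-04  1.14611037e+00]
knob 0.57 [302.5, 2.0, 37.5, 227.5]
latch_handle 0.58 [299.8, 2.0, 38.4, 227.8]
latch_base 0.87 [273.9, 47.6, 92.1, 84.5]
[317.61247261 214.6479223 ] [324.80192123  87.60559767] [317.43953879 196.85759796]
```

View pics/w1.png

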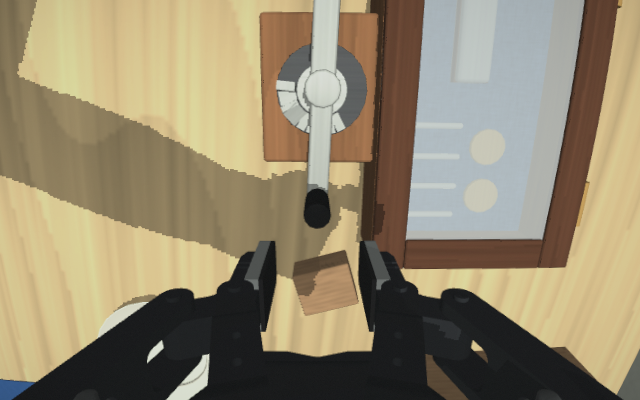

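The knob top at (317,215) matches my estimate. The boss is at (322,88), about 2 mm nearer the robot than the fit. The cam blocks run from under the bar clockwise to about (285,85), so I'll zoom in there.

```bash
python3 - <<'E'
import cv2
a=cv2.imread('pics/w1.png')[35:145,260:380]; cv2.imwrite('pics/w1c.png',cv2.resize(a,None,fx=5,fy=5,interpolation=2))
E
```

```text
(no output)
```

View pics/w1c.png

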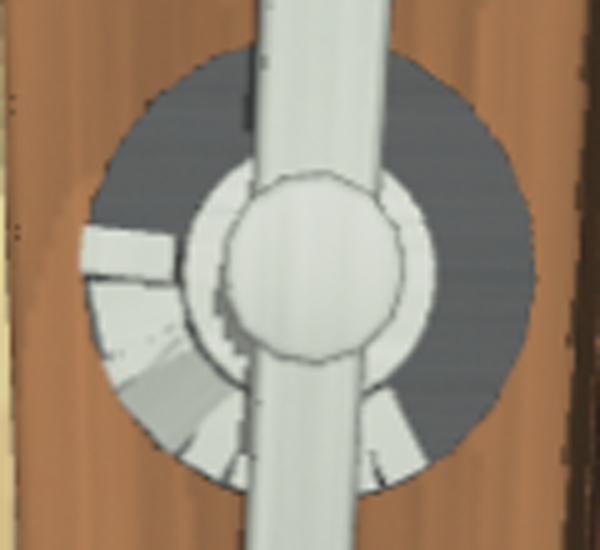

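>>> servo_tool(increments=[[[0,0,0.03,0,0,0,-0.1],[0,0,0.06,0,0,0,-0.1],[0,0,0.08,0,0,0,-0.1],[0,0,0.09,0,0,0,-0.1],[0,0,0.09,0,0,0,-0.3],[0,0,0.09,0,0,0,-0.46],[0,0,0.09,0,0,0,-0.46],[0,0,0.09,0,0,0,-0.46]]])

```text
time_s: 6.4
ee_pos: [0.5315, -0.1797, 0.11]
eef_rot: [[-0.097, 0.995, 0.003], [0.995, 0.097, -0.001], [-0.001, 0.003, -1.0]]
contact_force: [0.5, 0.0, 0.5]
opening: 0.0233
grasp_force: 0.0
```

```bash
python3 - <<'E'
from h import *
o=manip.get_obs(); print(o['time_s'],o['ee_pos'],o['eef_rot'][:,0],o['opening'],o['contact_force'],o['moment'])
im=manip.get_image('wrist'); cv2.imwrite('pics/w2.png',im[:,:,::-1])
E
```

```text
6.4 [ 0.53151036 -0.17972613  0.10997614] [-0.09668287  0.99531436 -0.00132494] 0.023273099063477524 [0.47891971 0.03381006 0.46581671] [ 0.01787444  0.00962597 -0.00702439]
```

View pics/w2.png

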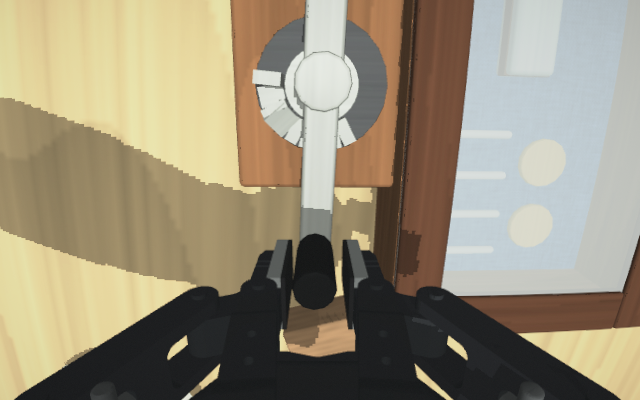

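The knob sits centred between the pads, and the disc and boss are visible above it. I'll start the arc.

>>> servo_tool(increments=[[[0,0,0,0,0,3,-0.46],[0,0,0,0,0,3,-0.46]]])

```text
time_s: 6.62
ee_pos: [0.5309, -0.1795, 0.1094]
eef_rot: [[-0.044, 0.999, 0.002], [0.999, 0.044, -0.001], [-0.001, 0.002, -1.0]]
contact_force: [-0.2, -0.3, 0.3]
opening: 0.0231
grasp_force: 0.0
```

>>> servo_tool(increments=[[[0.0001,-0.0035,0,0,0,2.5,-0.46],[0.0003,-0.0069,0,0,0,5,-0.46],[0.0007,-0.0104,0,0,0,7.5,-0.46],[0.0012,-0.0138,0,0,0,10,-0.46],[0.0019,-0.0172,0,0,0,12.5,-0.46],[0.0027,-0.0206,0,0,0,15,-0.46],[0.0037,-0.0239,0,0,0,17.5,-0.46],[0.0048,-0.0272,0,0,0,20,-0.46],[0.0048,-0.0272,0,0,0,20,-0.46]]])

```text
time_s: 7.37
ee_pos: [0.5034, -0.1761, 0.1093]
eef_rot: [[0.299, 0.954, 0.002], [0.954, -0.299, -0.001], [-0.0, 0.002, -1.0]]
contact_force: [0.4, -0.9, 0.8]
opening: 0.0231
grasp_force: 0.1
```

>>> servo_tool(increments=[[[0.0001,-0.0035,0,0,0,2.5,-0.46],[0.0003,-0.0069,0,0,0,5,-0.46],[0.0007,-0.0104,0,0,0,7.5,-0.46],[0.0012,-0.0138,0,0,0,10,-0.46],[0.0012,-0.0138,0,0,0,10,-0.46]]])

```text
time_s: 7.78
ee_pos: [0.4908, -0.1708, 0.1092]
eef_rot: [[0.46, 0.888, 0.002], [0.888, -0.46, -0.001], [0.0, 0.002, -1.0]]
contact_force: [-0.9, 0.1, -0.1]
opening: 0.0231
grasp_force: 0.0
```

>>> servo_tool(increments=[[[0.0001,-0.0035,0,0,0,2.5,-0.46],[0.0003,-0.0069,0,0,0,5,-0.46],[0.0003,-0.0069,0,0,0,5,-0.46]]])

```text
time_s: 8.03
ee_pos: [0.4849, -0.1675, 0.1091]
eef_rot: [[0.535, 0.845, 0.002], [0.845, -0.535, -0.001], [0.0, 0.003, -1.0]]
contact_force: [0.6, -2.0, 1.8]
opening: 0.0231
grasp_force: 0.9
```

>>> servo_tool(increments=[[[0.0001,-0.0035,0,0,0,2.5,-0.46],[0.0003,-0.0069,0,0,0,5,-0.46],[0.0003,-0.0069,0,0,0,5,-0.46]]])

```text
time_s: 8.28
ee_pos: [0.4807, -0.1645, 0.1095]
eef_rot: [[0.607, 0.795, 0.005], [0.795, -0.607, -0.003], [0.0, 0.006, -1.0]]
contact_force: [2.2, -3.1, 2.1]
opening: 0.0229
grasp_force: 1.9
```

>>> servo_tool(increments=[[[0.0001,-0.0035,0,0,0,2.5,-0.46],[0.0001,-0.0035,0,0,0,2.5,-0.46],[0.0001,-0.0035,0,0,0,2.5,-0.46]]])

```text
time_s: 8.53
ee_pos: [0.4788, -0.1628, 0.1098]
eef_rot: [[0.64, 0.768, 0.006], [0.768, -0.64, -0.004], [0.001, 0.007, -1.0]]
contact_force: [4.5, -4.8, 1.2]
opening: 0.0231
grasp_force: 3.3
```

>>> servo_tool(increments=[[[0.0001,-0.0028,0,0,0,2,-0.46],[0.0001,-0.0028,0,0,0,2,-0.46],[0.0001,-0.0028,0,0,0,2,-0.46]]])

```text
time_s: 8.78
ee_pos: [0.4766, -0.1612, 0.11]
eef_rot: [[0.667, 0.745, 0.006], [0.745, -0.667, -0.005], [0.0, 0.007, -1.0]]
contact_force: [2.9, -5.2, 3.4]
opening: 0.0229
grasp_force: 2.9
```

>>> servo_tool(increments=[[[0.0001,-0.0028,0,0,0,2,-0.46],[0.0001,-0.0028,0,0,0,2,-0.46],[0.0001,-0.0028,0,0,0,2,-0.46]]])

```text
time_s: 9.03
ee_pos: [0.4743, -0.1591, 0.1101]
eef_rot: [[0.692, 0.722, 0.005], [0.722, -0.692, -0.004], [0.001, 0.007, -1.0]]
contact_force: [2.5, -3.8, 4.0]
opening: 0.0228
grasp_force: 2.6
```

>>> servo_tool(increments=[[[0.0001,-0.0028,0,0,0,2,-0.46],[0.0001,-0.0028,0,0,0,2,-0.46],[0.0001,-0.0028,0,0,0,2,-0.46]]])

```text
time_s: 9.28
ee_pos: [0.4722, -0.1569, 0.11]
eef_rot: [[0.717, 0.697, 0.005], [0.697, -0.717, -0.004], [0.001, 0.006, -1.0]]
contact_force: [3.6, -3.8, 3.4]
opening: 0.0234
grasp_force: 2.5
```

>>> servo_tool(increments=[[[0.0001,-0.0028,0,0,0,2,-0.46],[0.0001,-0.0028,0,0,0,2,-0.46],[0.0001,-0.0028,0,0,0,2,-0.46]]])

```text
time_s: 9.53
ee_pos: [0.4703, -0.1549, 0.11]
eef_rot: [[0.741, 0.672, 0.005], [0.672, -0.741, -0.004], [0.001, 0.006, -1.0]]
contact_force: [3.5, -3.5, 3.2]
opening: 0.0231
grasp_force: 2.5
```

>>> servo_tool(increments=[[[0.0001,-0.0028,0,0,0,2,-0.46],[0.0001,-0.0028,0,0,0,2,-0.46],[0.0001,-0.0028,0,0,0,2,-0.46]]])

```text
time_s: 9.78
ee_pos: [0.4687, -0.153, 0.1101]
eef_rot: [[0.764, 0.645, 0.005], [0.645, -0.764, -0.005], [0.001, 0.007, -1.0]]
contact_force: [3.3, -4.7, 4.3]
opening: 0.023
grasp_force: 2.8
```

>>> servo_tool(increments=[[[0.0001,-0.0028,0,0,0,2,-0.46],[0.0001,-0.0028,0,0,0,2,-0.46],[0.0001,-0.0028,0,0,0,2,-0.46]]])

```text
time_s: 10.03
ee_pos: [0.4666, -0.1504, 0.1099]
eef_rot: [[0.786, 0.618, 0.005], [0.618, -0.786, -0.004], [0.001, 0.006, -1.0]]
contact_force: [2.2, -3.6, 3.0]
opening: 0.0229
grasp_force: 2.3
```

>>> servo_tool(increments=[[[0.0001,-0.0028,0,0,0,2,-0.46],[0.0001,-0.0028,0,0,0,2,-0.46],[0.0001,-0.0028,0,0,0,2,-0.46]]])

```text
time_s: 10.28
ee_pos: [0.4649, -0.1482, 0.1099]
eef_rot: [[0.807, 0.591, 0.005], [0.591, -0.807, -0.004], [0.001, 0.006, -1.0]]
contact_force: [3.2, -4.2, 4.4]
opening: 0.0233
grasp_force: 2.6
```

>>> servo_tool(increments=[[[0.0001,-0.0028,0,0,0,2,-0.46],[0.0001,-0.0028,0,0,0,2,-0.46],[0.0001,-0.0028,0,0,0,2,-0.46]]])

```text
time_s: 10.53
ee_pos: [0.4635, -0.1462, 0.11]
eef_rot: [[0.827, 0.562, 0.005], [0.562, -0.827, -0.005], [0.001, 0.007, -1.0]]
contact_force: [2.5, -5.4, 4.5]
opening: 0.0229
grasp_force: 2.8
```

>>> servo_tool(increments=[[[0.0001,-0.0028,0,0,0,2,-0.46],[0.0001,-0.0028,0,0,0,2,-0.46],[0.0001,-0.0028,0,0,0,2,-0.46]]])

```text
time_s: 10.78
ee_pos: [0.4606, -0.1425, 0.1093]
eef_rot: [[0.846, 0.533, 0.002], [0.533, -0.846, -0.002], [0.001, 0.003, -1.0]]
contact_force: [1.9, -2.4, 2.6]
opening: 0.0233
grasp_force: 1.6
```

>>> servo_tool(increments=[[[0.0001,-0.0028,0,0,0,2,-0.46],[0.0001,-0.0028,0,0,0,2,-0.46],[0.0001,-0.0028,0,0,0,2,-0.46]]])

```text
time_s: 11.03
ee_pos: [0.4572, -0.1386, 0.108]
eef_rot: [[0.864, 0.503, -0.002], [0.503, -0.864, 0.001], [-0.001, -0.002, -1.0]]
contact_force: [0.2, -0.1, -0.5]
opening: 0.0234
grasp_force: 0.3
```

>>> servo_tool(increments=[[[0,-0.0021,0,0,0,1.5,-0.46],[0,-0.0021,0,0,0,1.5,-0.46],[0,-0.0021,0,0,0,1.5,-0.46]]])

```text
time_s: 11.28
ee_pos: [0.4541, -0.135, 0.1069]
eef_rot: [[0.877, 0.48, -0.005], [0.48, -0.877, 0.005], [-0.002, -0.007, -1.0]]
contact_force: [-1.4, 2.2, -1.1]
opening: 0.0231
grasp_force: 1.1
```

>>> servo_tool(increments=[[[0,-0.0021,0,0,0,1.5,-0.46],[0,-0.0021,0,0,0,1.5,-0.46],[0,-0.0021,0,0,0,1.5,-0.46]]])

```text
time_s: 11.53
ee_pos: [0.4532, -0.1325, 0.1069]
eef_rot: [[0.889, 0.457, -0.005], [0.457, -0.889, 0.007], [-0.002, -0.008, -1.0]]
contact_force: [-1.6, 7.8, -0.7]
opening: 0.0229
grasp_force: 3.8
```

>>> servo_tool(increments=[[[0,-0.0014,0,0,0,1,-0.46],[0,-0.0014,0,0,0,1,-0.46],[0,-0.0014,0,0,0,1,-0.46]]])

```text
time_s: 11.78
ee_pos: [0.4529, -0.1318, 0.1071]
eef_rot: [[0.897, 0.442, -0.005], [0.442, -0.897, 0.005], [-0.002, -0.007, -1.0]]
contact_force: [-0.7, 6.2, -2.0]
opening: 0.0232
grasp_force: 2.9
```

>>> servo_tool(increments=[[[0.0001,-0.0028,0,0,0,2,-0.46],[0.0001,-0.0028,0,0,0,2,-0.46],[0.0001,-0.0028,0,0,0,2,-0.46]]])

```text
time_s: 12.03
ee_pos: [0.4527, -0.1308, 0.1077]
eef_rot: [[0.912, 0.41, -0.003], [0.41, -0.912, 0.002], [-0.002, -0.003, -1.0]]
contact_force: [-2.3, 2.7, -0.9]
opening: 0.0231
grasp_force: 1.8
```

>>> servo_tool(increments=[[[0,-0.0021,0,0,0,1.5,-0.46],[0,-0.0021,0,0,0,1.5,-0.46],[0,-0.0021,0,0,0,1.5,-0.46]]])

```text
time_s: 12.28
ee_pos: [0.4531, -0.1299, 0.1083]
eef_rot: [[0.923, 0.385, -0.0], [0.385, -0.923, -0.0], [-0.0, 0.0, -1.0]]
contact_force: [-0.5, 1.9, -0.1]
opening: 0.0225
grasp_force: 0.7
```

Force returned to about zero while the knob stayed put at roughly 1.30 rad, so it has dropped into the notch. I'll open, lift clear and check.

>>> servo_tool(increments=[[[0,0,0,0,0,0,-0.1],[0,0,0,0,0,0,-0.1],[0,0,-0.02,0,0,0,-0.1],[0,0,-0.05,0,0,0,-0.1],[0,0,-0.09,0,0,0,-0.1],[0,0,-0.09,0,0,0,-0.1],[0,0,-0.09,0,0,0,-0.1]]])

```text
time_s: 12.87
ee_pos: [0.4559, -0.1307, 0.201]
eef_rot: [[0.923, 0.384, 0.007], [0.384, -0.923, -0.002], [0.005, 0.005, -1.0]]
contact_force: [0.8, -0.9, 0.4]
opening: 0.0381
grasp_force: 0.0
```

```bash
python3 - <<'E'
from h import *
o=manip.get_obs(); print(o['time_s'],o['ee_pos'],o['contact_force'])
C=cam('wrist',o); im=manip.get_image('wrist'); cv2.imwrite('pics/w3.png',im[:,:,::-1])
A=np.array([.5268,-.1003])
for deg in (73,76,79):
  a=np.radians(4.6-90-deg); k=A+.08*np.array([np.cos(a),np.sin(a)])
  for l in (0,.006,.011): print(deg,l,proj('wrist',[*k,.132+l],C).round(1),proj('wrist',[*k,.092+l],C).round(1))
ims=manip.get_image('side'); cv2.imwrite('pics/s3.png',cv2.resize(ims[130:265,230:400,::-1],None,fx=4.4,fy=4.4,interpolation=2))
E
```

```text
12.8667 [ 0.45591576 -0.13073269  0.20101657] [ 0.76804484 -0.86884606  0.43688899]
73 0 [312.7 215.2] [313.1 198.3]
73 0.006 [312.7 218.3] [313.1 200.5]
73 0.011 [312.6 221. ] [313.  202.4]
76 0 [306.4 215. ] [307.8 198.1]
76 0.006 [306.2 218. ] [307.6 200.3]
76 0.011 [306.  220.7] [307.4 202.2]
79 0 [300.2 214.4] [302.4 197.6]
79 0.006 [299.8 217.5] [302.1 199.8]
79 0.011 [299.4 220.1] [301.9 201.7]
```

View pics/w3.png

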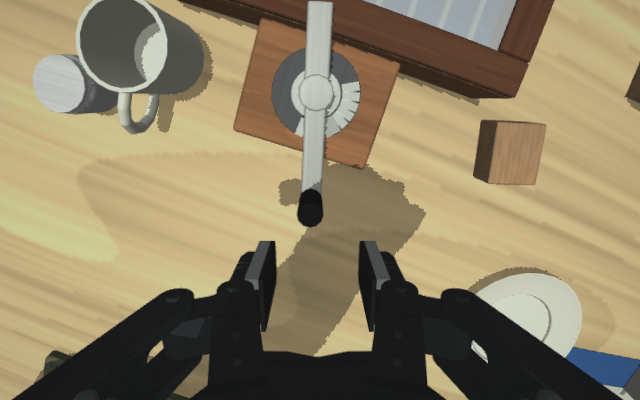

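View pics/s3.png

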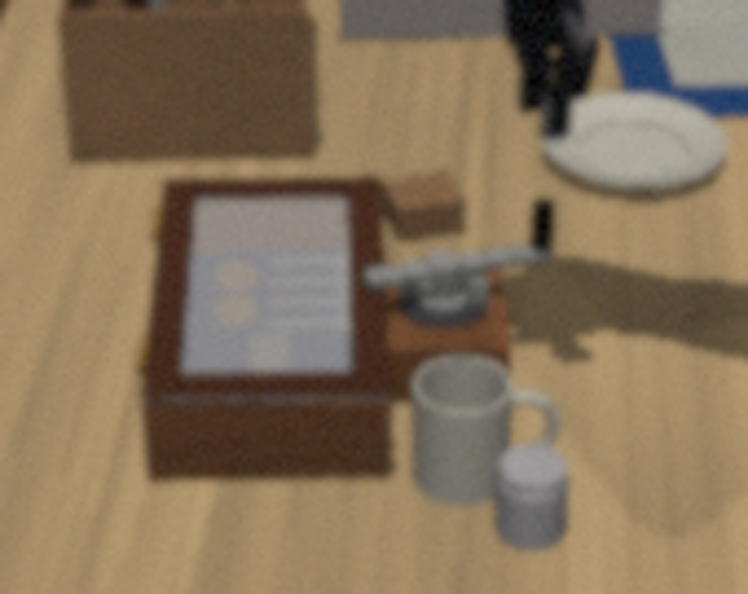

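The lid looks shut, the tongue lies over its front edge, and the other goods look undisturbed. The knob top is near (311,211) in the wrist view. I'll check the height against both cameras numerically.

```bash
python3 - <<'E'
from h import *
from scipy.optimize import least_squares
def cen(path,x0,x1,y0,y1,th):
    g=cv2.imread(path)[y0:y1,x0:x1].max(2); m=g<th; n,l,s,c=cv2.connectedComponentsWithStats(m.astype('u1')); i=1+s[1:,4].argmax(); print(s[i]); return c[i]+[x0,y0]
def model(n,deg,l,C):
    a=np.radians(4.6-90-deg);k=np.array([.5268,-.1003])+.08*np.array([np.cos(a),np.sin(a)])
    h=[]
    for z in (.0925,.132):
        for t in np.linspace(0,6.28,40): h.append(proj(n,[k[0]+.009*np.cos(t),k[1]+.009*np.sin(t),z+l],C))
    hull=cv2.convexHull(np.float32(h)); M=cv2.moments(hull); return np.array([M['m10'],M['m01']])/M['m00'],cv2.boundingRect(hull)
C=cam('wrist'); S=cam('side')
print('w3',cen('pics/w3.png',285,340,175,240,50)); print('s3',(cen('pics/s3.png',520,565,190,260,70)))
for l in (0,.003,.006): 
    c,b=model('wrist',74,l,C); c2,b2=model('side',74,l,S); print(l,c,b,(c2-[230,130])*4.4+1.7)
# reference: initial side/wrist picture known lift .006
print('s0',cen('pics/sidec.png',420,465,145,205,70)); c2,_=model('side',2.4,.006,S); print((c2-[230,130])*4.4+1.7)
E
```

```text
[ 13  14  25  38 763]
w3 [310.02883355 207.78768021]
[ 14  13  17  49 701]
s3 [542.33380884 226.64479315]
0 [313.89286388 205.90238486] (299, 184, 29, 42) [537.37232036 223.963902  ]
0.003 [313.85456448 207.25385106] (299, 185, 29, 43) [537.53637633 220.70000974]
0.006 [313.81529877 208.63970513] (299, 186, 29, 44) [537.70072908 217.42972207]
[ 15  12  17  46 694]
s0 [443.05331412 179.96974063]
[440.06427176 179.00917443]
```

Compared with the starting picture, where the lift is known, the side view puts the lift at about 0, so the handle is seated. The gripper is clear, so I'll hand in.

```bash
python3 -c "
from cell import manip
print(manip.close_job())"
```

```text
the job is handed in; nothing more can be done
None
```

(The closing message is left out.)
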